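# Sort vials, weights and stopper into their bench trays

### The job

Sort the things left standing on the bench into the colour-coded trays: the two glass vials (black cap and blue cap) into the blue tray, the two brass weights into the green tray, and the loose rubber stopper into the free bay of the yellow tray. Stand each one upright on the floor of a bay, one thing to a bay; it does not matter which of the two goes into which bay of its tray. Leave the stopper that is already in the yellow tray in its bay, and do not push the pinch clamp about.

Things in the scene. Friction and masses are not known exactly. Their poses are not given: they have to be found in the camera images.
- vial_black: closed sample vial of clear glass with a black cap, 25 mm diameter, 63 mm tall, the body straight up to about 50 mm, cap about 20 mm wide, about 22 g. Origin: centre of the underside; z up along its axis. Stands upright on the worktop at the start.
- vial_blue: closed sample vial of clear glass with a dark blue cap, 25 mm diameter, 63 mm tall, the body straight up to about 50 mm, cap about 20 mm wide, about 22 g. Origin: centre of the underside; z up along its axis. Stands upright on the worktop at the start.
- weight_large: large brass calibration weight, a cylinder of 32 mm diameter with a knob on top, 46 mm tall in all, about 0.2 kg; grip it on the cylinder, low down. Origin: centre of the underside; z up along its axis. Stands upright on the worktop at the start.
- weight_small: small brass calibration weight, a cylinder of 20 mm diameter with a knob on top, 27 mm tall in all, about 0.05 kg; grip it on the cylinder, low down. Origin: centre of the underside; z up along its axis. Stands upright on the worktop at the start.
- stopper_loose: red-brown rubber stopper standing loose on the worktop, narrow end down, 27 mm diameter at the top and slightly tapered, 26 mm tall, about 12 g. Origin: centre of the underside; z up along its axis. Stands upright on the worktop at the start.
- stopper_stored: a somewhat larger red-brown rubber stopper, 31 mm diameter, 26 mm tall, about 12 g, loose, that already stands in one bay of the yellow tray (the bay at y = +36.5 mm of the tray's frame) and stays there. Origin: centre of the underside; z up along its axis.
- tray_blue: shallow blue plastic tray for vials, fixed to the worktop, 76 (its x) x 149 mm (its y), walls 12 mm high, 3 mm thick; upper side of the floor 3 mm above the worktop. A divider 3 mm wide, 12 mm high makes two bays, 70 x 70 mm inside, centred at y = +36.5 and -36.5 mm of the tray's frame. Origin: centre of the underside; blank white label plate on the -x side.
- tray_green: shallow green plastic tray for brass weights, fixed to the worktop, 76 (its x) x 149 mm (its y), walls 12 mm high, 3 mm thick; upper side of the floor 3 mm above the worktop. A divider 3 mm wide, 12 mm high makes two bays, 70 x 70 mm inside, centred at y = +36.5 and -36.5 mm of the tray's frame. Origin: centre of the underside; blank white label plate on the -x side.
- tray_yellow: shallow yellow plastic tray for rubber stoppers, fixed to the worktop, 76 (its x) x 149 mm (its y), walls 12 mm high, 3 mm thick; upper side of the floor 3 mm above the worktop. A divider 3 mm wide, 12 mm high makes two bays, 70 x 70 mm inside, centred at y = +36.5 and -36.5 mm of the tray's frame. Origin: centre of the underside; blank white label plate on the -x side.
- pinch_clamp: black pinch clamp with a small brass thumb screw, 65 x 41 x 18 mm, loose, lying flat on the worktop between the things and the trays; a bystander, to be left alone. Origin: centre of the underside; x along its 65 mm length.

How it is judged:
At the end, for the whole second after the job is handed in: Blue tray: one vial in each bay; green: one weight in each; yellow: the loose stopper in the free bay, the other still in its own. Each upright (within 0.15 rad), axis within 25 mm of bay centre along either side, underside under 5 mm above the floor, at rest; clamp moved under 20 mm ((((x of vial_black in the frame of tray_blue between -0.025 and 0.025 m and y of vial_black in the frame of tray_blue between 0.0115 and 0.0615 m and z of vial_black in the frame of tray_blue between -0.002 and 0.008 m and angle between vial_black's own z axis and vertical below 0.15 rad) and (x of vial_blue in the frame of tray_blue between -0.025 and 0.025 m and y of vial_blue in the frame of tray_blue between -0.0615 and -0.0115 m and z of vial_blue in the frame of tray_blue between -0.002 and 0.008 m and angle between vial_blue's own z axis and vertical below 0.15 rad)) or ((x of vial_black in the frame of tray_blue between -0.025 and 0.025 m and y of vial_black in the frame of tray_blue between -0.0615 and -0.0115 m and z of vial_black in the frame of tray_blue between -0.002 and 0.008 m and angle between vial_black's own z axis and vertical below 0.15 rad) and (x of vial_blue in the frame of tray_blue between -0.025 and 0.025 m and y of vial_blue in the frame of tray_blue between 0.0115 and 0.0615 m and z of vial_blue in the frame of tray_blue between -0.002 and 0.008 m and angle between vial_blue's own z axis and vertical below 0.15 rad))) and (((x of weight_large in the frame of tray_green between -0.025 and 0.025 m and y of weight_large in the frame of tray_green between 0.0115 and 0.0615 m and z of weight_large in the frame of tray_green between -0.002 and 0.008 m and angle between weight_large's own z axis and vertical below 0.15 rad) and (x of weight_small in the frame of tray_green between -0.025 and 0.025 m and y of weight_small in the frame of tray_green between -0.0615 and -0.0115 m and z of weight_small in the frame of tray_green between -0.002 and 0.008 m and angle between weight_small's own z axis and vertical below 0.15 rad)) or ((x of weight_large in the frame of tray_green between -0.025 and 0.025 m and y of weight_large in the frame of tray_green between -0.0615 and -0.0115 m and z of weight_large in the frame of tray_green between -0.002 and 0.008 m and angle between weight_large's own z axis and vertical below 0.15 rad) and (x of weight_small in the frame of tray_green between -0.025 and 0.025 m and y of weight_small in the frame of tray_green between 0.0115 and 0.0615 m and z of weight_small in the frame of tray_green between -0.002 and 0.008 m and angle between weight_small's own z axis and vertical below 0.15 rad))) and x of stopper_loose in the frame of tray_yellow between -0.025 and 0.025 m and y of stopper_loose in the frame of tray_yellow between -0.0615 and -0.0115 m and z of stopper_loose in the frame of tray_yellow between -0.002 and 0.008 m and angle between each of stopper_loose, stopper_stored's own z axis and vertical below 0.15 rad and x of stopper_stored in the frame of tray_yellow between -0.025 and 0.025 m and y of stopper_stored in the frame of tray_yellow between 0.0115 and 0.0615 m and z of stopper_stored in the frame of tray_yellow between -0.002 and 0.008 m and linear speed of each of vial_black, vial_blue, weight_large, weight_small, stopper_loose, stopper_stored below 0.02 m/s and angular speed of each of vial_black, vial_blue, weight_large, weight_small, stopper_loose, stopper_stored below 0.3 rad/s and distance of pinch_clamp from where it was at the start of the episode below 0.02 m); the robot touches nothing.
It also fails if it takes over 128 s, if anything falls off the work surface, if the arm or the gripper's body presses on something with over 40 N, if the wrist force passes 120 N, or if a joint passes its speed limit or range.

### The arm

A 7-joint arm with a two-finger parallel gripper is mounted at the origin on a cart in front of the work surface, level with it; the furniture and walls round the work are solid. World frame = base frame: x ahead of the robot, y to its left, z up, the work surface at z = 0. Lengths are in m, angles in rad, forces in N, time in s.
With the tool pointing down it reaches from about 0.425 to 0.825 m from the base axis. Payload 3.6 kg.
Tool frame: the origin (TCP) lies where the fingers leave the gripper's body, on its centre line; the fingertips stand 73 mm ahead of it and the grasp point (between the pads) lies 54 mm ahead of it; z points along the fingers, y is the line along which they close (so a half turn about z gives the same grasp; the last joint's range is limited). The gripper opens to 85 mm and grips with 20 to 120 N. Pads are 22 mm wide; open, the fingers measure 114 mm over their backs; the gripper's body (76 mm by 85 mm) begins 54 mm behind the grasp point. The pads swing forward as they close: fully open they stand 13 mm farther back than shut.
Start: joints at [-1.262, 0.615, -0.013, 1.423, 0.008, 1.103, -0.04], TCP at [0.214, 0.614, 0.304] pointing down, gripper open.
Joint ranges: [-3.12, 3.12], [-0.3, 2.06], [-1.34, 1.32], [0.26, 2.42], [-1.36, 4.5], [0.01, 1.98], [-2.84, 2.84]. Speed limits (rad/s): [2.79, 2.79, 3.14, 3.14, 3.14, 3.14, 3.14].

### API

Orientations are given as a unit quaternion [x, y, z, w].
In Python, from station import arm, snapshot, camera_info, ticket gives the robot as it stands. Calls block until the motion is done:
- arm.movep(position, orientation): joint-space move of the TCP to a pose.
- arm.line_to(position, velocity=0.15, ori=None): straight line of the TCP; ori=None keeps the orientation; velocity is the mean speed in m/s.
- arm.move_j(angles): joint-space move.
- arm.move_gripper(opening, effort=None): opening from 0.0 (shut) to 1.0 (fully open); effort is the grip in N (None keeps the last); returns when the fingers have stopped.
- arm.pause(seconds).
- arm.ik(position, orientation): joint angles nearest the present ones, or None.
- snapshot(name): name is "scene" or "side" or "wrist"; returns the picture (400x640x3 uint8, blue, green, red); there is no depth.
- camera_info(name): a dict with "fx", "fy", "cx", "cy" (pixels), "R" (3x3) and "t" (3): a world point X has camera coordinates R X + t; the wrist camera has in their place "T_tool_cam" (4x4, takes a point from camera to tool coordinates, whose origin is the TCP and whose axes are the flange's). Camera axes: x right, y down, z forward; pixel columns grow to the right and rows downward; lengths in m; the calibration is good to about 2 mm. The wrist camera is an equidistant fisheye: a pixel r from the principal point sees the ray r / f radians off the axis. A picture is of the moment at which its call begins: read the wrist's pose just before it. camera_info takes no time and is no camera call.
A pose or a line that the arm cannot do raises arm.MotionError and nothing moves.
- ticket.finish_job(): hands the job in; it is judged then, once.
Readings, each from a call of its own:
- arm.read_time(): time.
- arm.read_joint_positions(): joint angles.
- arm.read_dq(): joint speeds.
- arm.read_effort(): joint torques, N m.
- arm.read_tool_pos(): TCP position.
- arm.read_eef_rot(): TCP orientation.
- arm.read_ft_force(): force on the tool from outside, world axes, zero at the start.
- arm.read_wrist_torque(): the same for the moment, N m.
- arm.read_opening(): opening from 0.0 (shut) to 1.0 (fully open).
- arm.read_finger_force(): force on a finger pad.
Only numpy, scipy, OpenCV 4.12 (cv2) and the standard library are available. Lean on these libraries where they do the work, as an engineer would, in place of code of your own. Each camera call takes 0.05 s, during which the arm holds its last target. There are 200 camera calls.

## Working session

There is one attempt and no reset: what is moved stays moved. The work goes in short steps, each a Python script; the robot and the scene stay as the last script left them, time stands still between calls to the robot, and variables do not carry over. Pictures are saved under pics/ and viewed, at most 14 in all, crops included, and the job is handed in when it is done.

```bash
mkdir -p pics; ls; python3 - <<'E'
from station import arm, snapshot, camera_info
import cv2
for n in ["scene","side"]:
    cv2.imwrite(f"pics/{n}0.png",snapshot(n)); i=camera_info(n); print(n,i)
print(camera_info("wrist")); print(arm.read_tool_pos(),arm.read_eef_rot(),arm.read_time())
E
```

```text
pics
scene {'fx': 460.28437582000146, 'fy': 460.28437582000146, 'cx': 315.1593870687842, 'cy': 197.83404067067937, 'R': array([[-0.63106633, -0.7757254 ,  0.00232179],
       [-0.37051831,  0.29879094, -0.87945447],
       [ 0.68152143, -0.55585437, -0.47597737]]), 't': array([0.44720526, 0.18571607, 1.02345164])}
side {'fx': 373.15082515860615, 'fy': 373.15082515860615, 'cx': 321.92928512381303, 'cy': 196.5219662711953, 'R': array([[ 0.99688537,  0.07729698,  0.01564373],
       [ 0.06066494, -0.62485213, -0.77838267],
       [-0.05039161,  0.77690732, -0.62759517]]), 't': array([-0.54729908,  0.07053163,  0.84290838])}
{'fx': 309.70691628693146, 'fy': 309.70691628693146, 'cx': 320.5540523404438, 'cy': 198.11132739495403, 'T_tool_cam': array([[-7.47733836e-04, -9.60898048e-01, -2.76901396e-01,
         7.04366010e-02],
       [ 9.99999356e-01, -4.82053765e-04, -1.02754568e-03,
        -4.54579086e-04],
       [ 8.53885274e-04, -2.76901986e-01,  9.60897789e-01,
        -7.08701457e-02],
       [ 0.00000000e+00,  0.00000000e+00,  0.00000000e+00,
         1.00000000e+00]])}
[0.21398081 0.61320641 0.30280972] [ 1.67057438e-01  9.85946429e-01 -1.18913983e-03 -1.93983609e-04] 0.1
```

View pics/scene0.png

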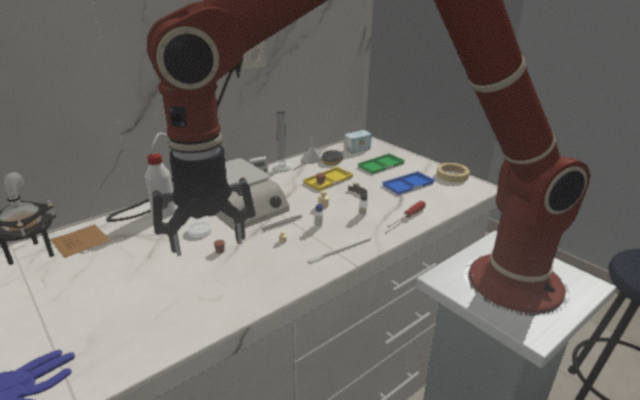

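View pics/side0.png

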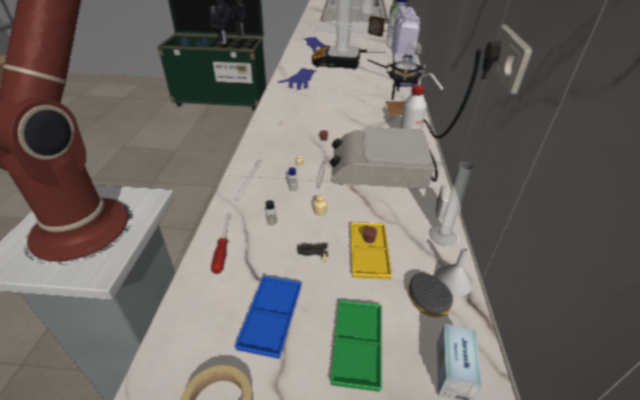

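The scene view shows the five things between the bench edge and the instrument, partly small. The side view shows them clearly: stopper (323,135), small weight (299,161), blue cap (292,173), black cap (270,206), large weight (320,205), clamp (312,249), and the yellow (370,250), blue (270,315) and green (358,342) trays.

```bash
cat > h.py <<'E'
from station import arm, snapshot, camera_info, ticket
import cv2, numpy as np
from scipy.spatial.transform import Rotation as Ro
def ray(n,u,v,pose=None):
    """origin, direction (world) of a pixel; pose=(tcp pos, quat) for wrist"""
    i=camera_info(n); x=(u-i['cx'])/i['fx']; y=(v-i['cy'])/i['fy']
    if n!='wrist':
        R=np.array(i['R']); return -R.T@i['t'], R.T@np.array([x,y,1])
    r=np.hypot(x,y)+1e-12; d=np.array([np.sin(r)*x/r,np.sin(r)*y/r,np.cos(r)])
    T=np.array(i['T_tool_cam']); R=Ro.from_quat(pose[1]).as_matrix()
    return np.array(pose[0])+R@T[:3,3], R@T[:3,:3]@d
def cast(n,u,v,z,pose=None):
    o,d=ray(n,u,v,pose); return (o+d*(z-o[2])/d[2])[:2]
def mid(n1,p1,n2,p2):
    (a,d),(b,e)=ray(n1,*p1),ray(n2,*p2)
    s=np.linalg.lstsq(np.stack([d,-e],1),b-a,rcond=None)[0]
    return (a+d*s[0]+b+e*s[1])/2
def proj(n,X,pose=None):
    i=camera_info(n)
    if n!='wrist': c=np.array(i['R'])@X+i['t']; return c[0]/c[2]*i['fx']+i['cx'],c[1]/c[2]*i['fy']+i['cy']
    T=np.array(i['T_tool_cam']); c=T[:3,:3].T@(Ro.from_quat(pose[1]).as_matrix().T@(np.array(X)-pose[0])-T[:3,3])
    k=np.arctan2(np.hypot(*c[:2]),c[2])/np.hypot(*c[:2]); return c[0]*k*i['fx']+i['cx'],c[1]*k*i['fy']+i['cy']
def down(yaw):
    """tool z down, finger-closing line (tool y) at angle yaw from world x"""
    y=np.array([np.cos(yaw),np.sin(yaw),0]); z=np.array([0,0,-1.])
    return Ro.from_matrix(np.stack([np.cross(y,z),y,z],1)).as_quat()
HUE={'blue':(100,125),'green':(50,85),'yellow':(20,32)}
def tray(img,c,n,pose=None,smin=130,vmin=60):
    h=cv2.cvtColor(img,cv2.COLOR_BGR2HSV); a,b=HUE[c]
    m=cv2.morphologyEx(cv2.inRange(h,(a,smin,vmin),(b,255,255)),cv2.MORPH_CLOSE,np.ones((9,9)))
    k=max(cv2.findContours(m,cv2.RETR_EXTERNAL,cv2.CHAIN_APPROX_NONE)[0],key=cv2.contourArea)
    pts=np.array([cast(n,*p,0.010,pose) for p in k[:,0]],np.float32)
    (cx,cy),(w,l),ang=cv2.minAreaRect(pts*1000)
    if w>l: w,l,ang=l,w,ang+90
    return np.array([cx,cy])/1000,(w,l),np.radians(ang+90) # angle of the long side
E
python3 - <<'E'
from h import *
np.set_printoptions(precision=4,suppress=True)
for n in ['side','scene']:
    im=cv2.imread(f'pics/{n}0.png')
    for c in HUE: print(n,c,tray(im,c,n))
for k,p,z in [('stopper',(323,135),.013),('small',(299,161),.012),('vblue',(292,172),.057),('vblack',(270,206),.057),('large',(320,205),.023),('clamp',(312,249),.009),('stored',(369,235),.016)]:
    q=cast('side',*p,z); print(k,q,np.hypot(*q))
for k,p,q in [('stopper',(323,135),(219,246)),('small',(299,161),(282,238)),('vblue',(292,172),(319,207)),('vblack',(270,206),(363,195)),('large',(320,205),(324,199))]:
    print(k,mid('side',p,'scene',q))
im=cv2.imread('pics/side0.png')[115:275,200:400]
cv2.imwrite('pics/sidecrop.png',cv2.resize(im,None,fx=3.7,fy=3.7,interpolation=cv2.INTER_CUBIC))
E
```

```text
side blue (array([ 0.4704, -0.1864]), (78.39274597167969, 154.9207305908203), np.float64(4.5943425008541645))
side green (array([ 0.6261, -0.2275]), (75.38082122802734, 153.12063598632812), np.float64(4.675257457412097))
side yellow (array([ 0.6507, -0.0123]), (77.33082580566406, 157.5866241455078), np.float64(1.616745426333931))
scene blue (array([ 0.4679, -0.1778]), (68.72964477539062, 147.2605438232422), np.float64(4.5760473831136474))
scene green (array([ 0.6249, -0.2138]), (48.7952995300293, 113.97528076171875), np.float64(4.701398780356206))
scene yellow (array([ 0.6465, -0.0017]), (76.61880493164062, 151.14649963378906), np.float64(1.6179404324881308))
stopper [0.517  0.4532] 0.6874913138360009
small [0.4609 0.3022] 0.5510865514408418
vblue [0.4593 0.1839] 0.49474201771159515
vblack [0.4292 0.05  ] 0.43205940682308336
large [0.536  0.1042] 0.5460243269837339
clamp [ 0.5297 -0.025 ] 0.5302747010549297
stored [0.6504 0.0213] 0.6507922410641134
stopper [0.5179 0.4547 0.0134]
small [0.46   0.3098 0.0072]
vblue [0.4592 0.1891 0.0541]
vblack [0.4306 0.0542 0.0556]
large [0.5354 0.1087 0.0189]
```

View pics/sidecrop.png

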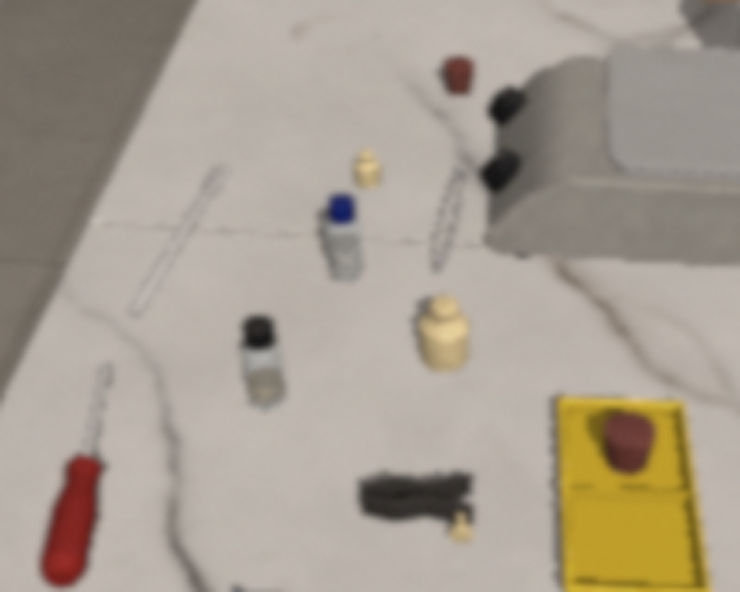

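The crop confirms the layout: stopper, small weight, two vials and large weight well apart, with the clamp beside the yellow tray and a glass tweezer near the large weight. Next I take two wrist views, one over the things and one over the trays.

```bash
python3 - <<'E'
from h import *
import json
np.set_printoptions(precision=4,suppress=True)
for k,p in [('A',[.50,.24,.30]),('B',[.55,-.10,.30])]:
    t=arm.read_time(); arm.movep(p,down(np.pi/2)); print(k,arm.read_time()-t)
    pose=(arm.read_tool_pos(),arm.read_eef_rot()); im=snapshot('wrist'); cv2.imwrite(f'pics/w{k}.png',im)
    json.dump([list(map(float,q)) for q in pose],open(f'w{k}.json','w')); print(pose)
    if k=='B':
        for c in HUE: print(c,tray(im,c,'wrist',pose))
E
```

```text
A 1.7167
(array([0.4995, 0.2415, 0.3   ]), array([-0.0012,  1.    ,  0.0005, -0.0001]))
B 1.2916
(array([ 0.5504, -0.0976,  0.3   ]), array([-0.0018,  1.    ,  0.0009,  0.0001]))
blue (array([ 0.4691, -0.187 ]), (79.05281066894531, 152.27696228027344), np.float64(4.594533848978487))
green (array([ 0.6262, -0.2281]), (79.73426818847656, 150.85546875), np.float64(4.670208370301415))
yellow (array([ 0.6498, -0.0096]), (80.85783386230469, 152.23768615722656), np.float64(1.617328837543794))
```

View pics/wA.png

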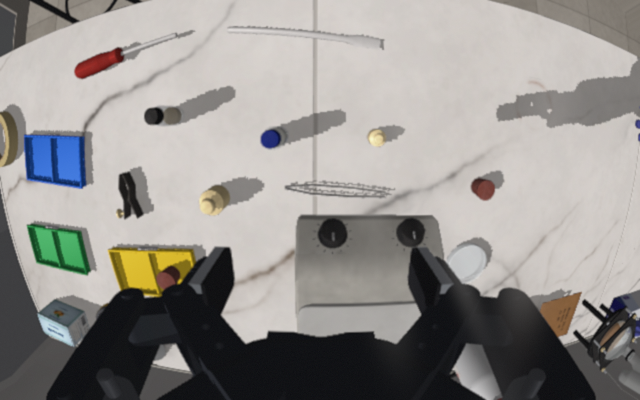

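View pics/wB.png

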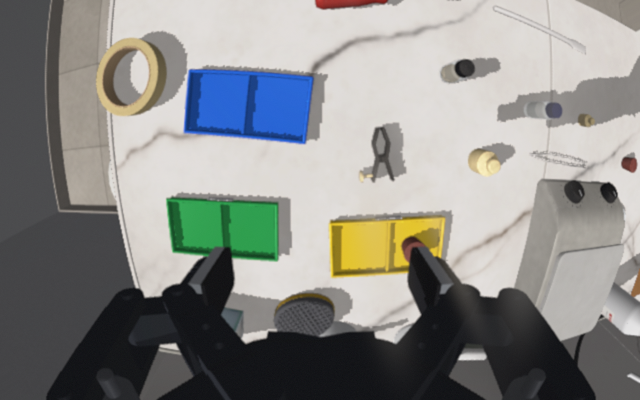

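The wrist views agree with the side view to a few mm. In wA the black cap is at (154,116), blue cap (270,138), small weight (376,137), large (212,200) and stopper (484,188). In wB the black cap is at (465,68) and the large weight at (485,162). I fix the positions and go for the black vial first.

```bash
cat >> h.py <<'E'
TR={'blue':((.4695,-.187),1.453),'green':((.626,-.228),1.531),'yellow':((.650,-.011),1.617)}
def bay(c,s):
    p,a=TR[c]; return np.array(p)+s*.0365*np.array([np.cos(a),np.sin(a)]),a
H=.22
def pick(xy,z,eff,pre=.75):
    arm.move_gripper(pre); arm.movep([*xy,H],down(np.pi/2))
    arm.line_to([*xy,z],.12); arm.move_gripper(0,eff)
    print('grip',arm.read_opening(),arm.read_finger_force())
    arm.line_to([*xy,z+.03],.08); arm.line_to([*xy,H],.2)
    print('lift',arm.read_opening(),arm.read_finger_force(),arm.read_time())
def place(c,s,z,dop):
    """put down with TCP at z+3 mm (tray floor), open by dop m, rise"""
    xy,a=bay(c,s); o=arm.read_opening(); arm.movep([*xy,H],down(a))
    arm.line_to([*xy,z+.03],.2); arm.line_to([*xy,z+.0045],.05)
    print('force',arm.read_ft_force()); arm.move_gripper(o+dop/.085); arm.pause(.2)
    arm.line_to([*xy,z+.06],.1); arm.line_to([*xy,H],.25); print('t',arm.read_time())
E
python3 - <<'E'
from h import *
import json
np.set_printoptions(precision=4,suppress=True)
P={k:json.load(open(f'w{k}.json')) for k in 'AB'}
for k,p,z in [('black',(154,116),.058),('blue',(270,138),.058),('small',(376,137),.018),('large',(210,200),.03),('stopper',(484,187),.02),('boxL',(297,218),.06),('boxR',(440,215),.06)]:
    print(k,cast('wrist',*p,z,P['A']))
print('B black',cast('wrist',465,68,.058,P['B']),'large',cast('wrist',485,162,.03,P['B']))
b=(cast('wrist',154,116,.058,P['A'])+cast('side',270,206,.057))/2; print(b)
if abs(b-[.43,.051]).max()<.006: pick(b,.088,30)
cv2.imwrite('pics/g1.png',snapshot('side'))
E
```

```text
black [0.425  0.0574]
blue [0.4554 0.1897]
small [0.4573 0.3047]
large [0.5295 0.1087]
stopper [0.5146 0.4518]
boxL [0.5404 0.216 ]
boxR [0.5378 0.3749]
B black [0.4251 0.0559] large [0.5313 0.1041]
[0.4271 0.0537]
grip 0.2776873206098476 30.88246335462685
lift 0.27924130373940875 30.503203644163364 7.2833
```

Black vial held (opening matches 25 mm). Place it in the far blue bay and check.

```bash
python3 - <<'E'
from h import *
place('blue',-1,.088,.025)
cv2.imwrite('pics/p1.png',cv2.resize(snapshot('side')[180:400,200:480],None,fx=2.5,fy=2.5))
E
```

```text
force [-0.45208994 -0.02137754  0.41280399]
t 11.45
```

View pics/p1.png

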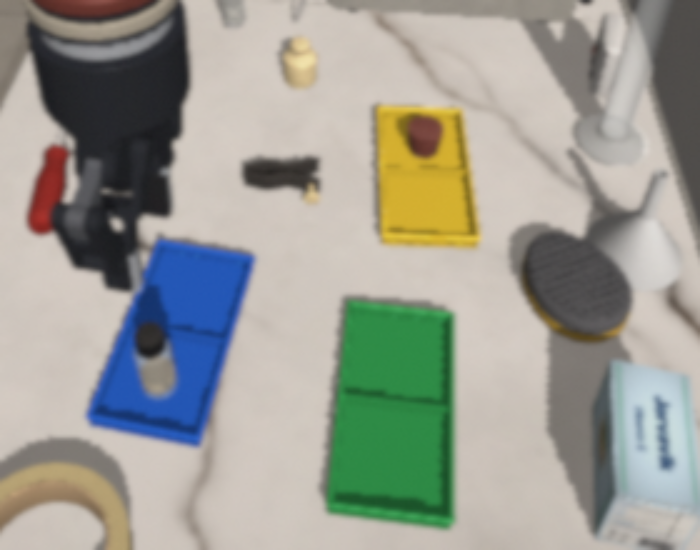

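The black vial stands upright in the far blue bay (base near full-image pixel (263,337)). Next: blue vial, then the large weight, stopping if a grip is off.

```bash
python3 - <<'E'
from h import *
print('black base',cast('side',200+158/2.5,180+388/2.5,.006),bay('blue',-1))
pick([.457,.187],.088,30)
assert .24<arm.read_opening()<.33
place('blue',1,.088,.02)
pick([.533,.106],.085,60)
cv2.imwrite('pics/p2.png',cv2.resize(snapshot('side')[100:400,160:480],None,fx=2,fy=2))
E
```

```text
black base [ 0.4659387  -0.22877654] (array([ 0.46521037, -0.22324706]), 1.453)
grip 0.27756917025409195 30.30415072778851
lift 0.27747940021524603 29.98178154406446 16.1833
force [-0.29129091 -0.70590361 -0.39446917]
t 20.4583
grip 0.34712024566314675 59.12388598546386
lift 0.34289831134426313 59.476283804979175 24.7
```

View pics/p2.png

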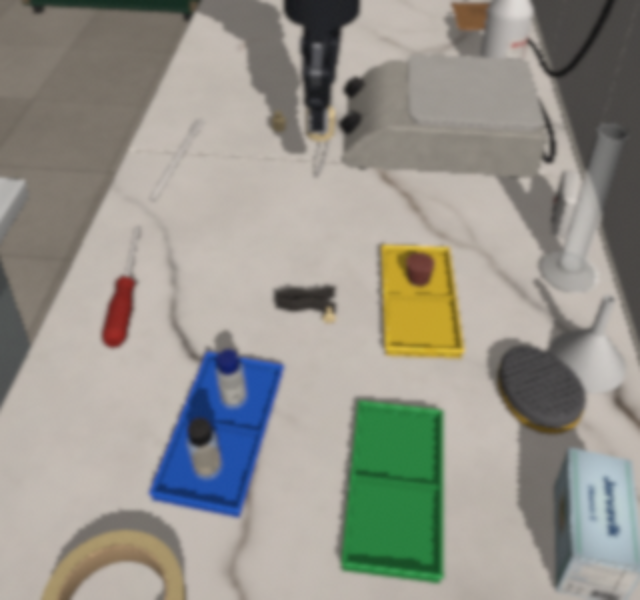

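Both vials stand in their blue bays. The large weight is in the gripper, but the opening (≈29 mm) is a bit under 32 mm, so I check the grasp close up.

```bash
python3 - <<'E'
from h import *
a=snapshot('wrist')[180:400,200:440]; b=snapshot('side')[100:180,290:350]
cv2.imwrite('pics/g2.png',np.hstack([cv2.resize(a,(480,440)),cv2.resize(b,(320,427),interpolation=cv2.INTER_CUBIC)[:440].copy() if 0 else cv2.resize(b,(320,440),interpolation=cv2.INTER_CUBIC)]))
print(arm.read_opening(),arm.read_ft_force())
E
```

```text
0.34391989342896245 [-0.72925657  0.5134138  -2.70226851]
```

View pics/g2.png

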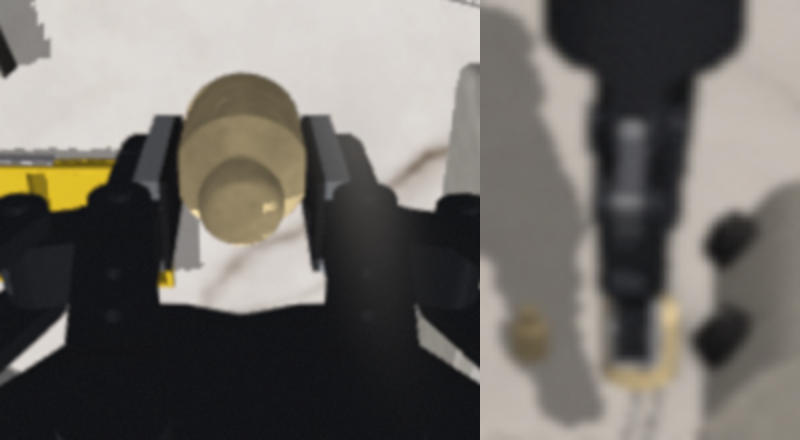

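The weight is held firmly by its cylinder, upright, with the pads about 4 mm short of its axis in x. That's fine for placing. Place it in the far green bay, then take the small weight.

```bash
python3 - <<'E'
from h import *
place('green',-1,.085,.012)
print(arm.read_opening())
pick([.461,.305],.0765,40,.6)
print(arm.read_ft_force())
a=snapshot('wrist')[180:400,200:440]; b=snapshot('side')[200:400,200:480]
cv2.imwrite('pics/p3.png',np.hstack([cv2.resize(a,(360,330)),cv2.resize(b,(440,330),interpolation=cv2.INTER_CUBIC)]))
E
```

```text
force [-0.61184936  0.55363491 -1.05066481]
t 29.2417
0.4867110120123481
grip 0.20966702286657987 39.19927056063898
lift 0.20942430343031418 39.06827264232561 34.6083
[-0.16837912 -0.8442967   0.08205187]
```

View pics/p3.png

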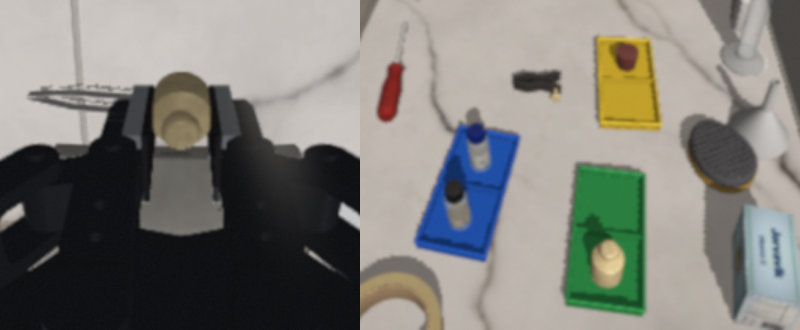

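The small weight is held upright, and the large one stands in the far green bay. Next I place the small one and pick up the stopper.

```bash
python3 - <<'E'
from h import *
place('green',1,.0765,.012)
pick([.516,.4525],.080,30,.6)
a=snapshot('wrist')[180:400,200:440]; b=snapshot('side')[200:400,200:480]
cv2.imwrite('pics/p4.png',np.hstack([cv2.resize(a,(360,330)),cv2.resize(b,(440,330),interpolation=cv2.INTER_CUBIC)]))
E
```

```text
force [-0.05536661  0.64882248 -1.2435159 ]
t 39.6417
grip 0.29340644811615857 29.459613964136224
lift 0.2912312419817376 29.444077844673302 45.2
```

View pics/p4.png

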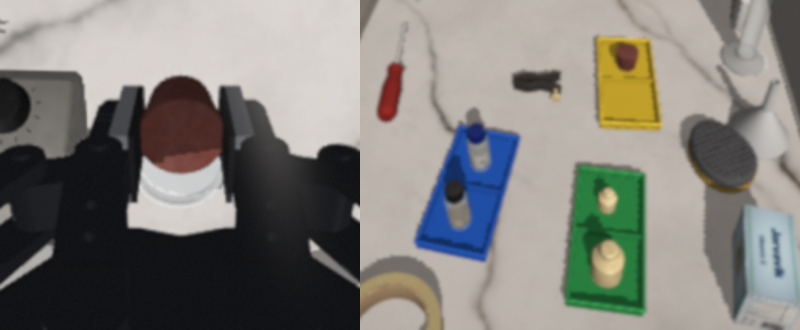

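The stopper is held upright and both weights stand in the green tray. Next I place the stopper, move clear and check everything.

```bash
python3 - <<'E'
from h import *
place('yellow',-1,.080,.010)
arm.movep([.50,.24,.30],down(np.pi/2)); arm.pause(.5)
im=snapshot('side')
cv2.imwrite('pics/end.png',cv2.resize(im[190:400,220:420],(760,600)*1 if 0 else (571,600),interpolation=cv2.INTER_CUBIC))
print(arm.read_time())
for c,s in [('blue',-1),('blue',1),('green',-1),('green',1),('yellow',-1),('yellow',1)]:
    u=np.array(proj('side',[*bay(c,s)[0],.003])); print(c,s,(u-[220,190])*2.857)
E
```

```text
force [0.66147665 0.37170157 0.61920468]
t 50.175
51.9917
blue -1 [124.46945699 409.08666381]
blue 1 [159.34051702 309.72073079]
green -1 [388.1133209  497.49596551]
green 1 [393.59369762 383.25356183]
yellow -1 [427.68172902 208.52662803]
yellow 1 [421.2470169  136.57532576]
```

View pics/end.png

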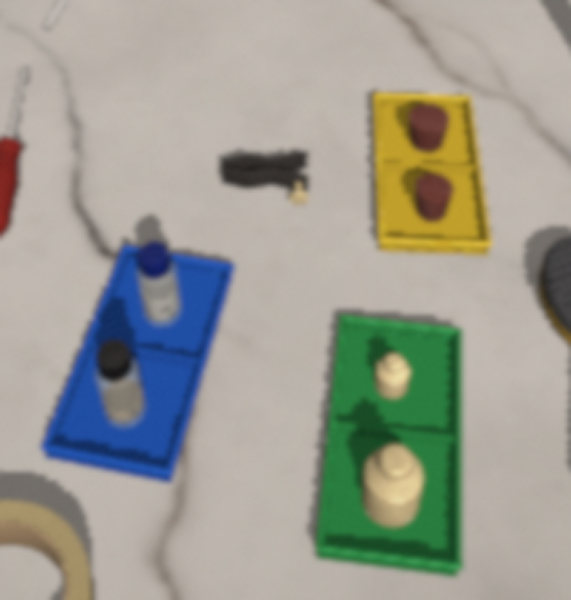

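All five things stand upright with their bases near the projected bay centres (black vial (125,415), blue (163,315), large (392,510), small (394,390), stopper (433,212)). The clamp and the stored stopper have not moved.

```bash
python3 -c "
from station import ticket; print(ticket.finish_job())"
```

```text
the job is handed in; nothing more can be done
None
```

I handed the job in at about 52 s of the 128 s, with no verdict returned: the final picture showed both vials in the blue tray, both weights in the green tray and the loose stopper in the free yellow bay, all upright, with the clamp and stored stopper where they were.

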